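Open the gas inlet valve one turn past its slack

TASK

Open the red-wheeled gas valve by one full turn, turning its crank handle anticlockwise. The wheel is loose on its drive, so first turn through the slack until you feel it take hold, and count the one turn from there: the stem should end up one turn open, and must not be wound clearly past that at any time. Let go at the end, and leave the blue valve and the other things on the bench as they are.

Things in the scene. Friction and masses are not known exactly. Their poses are not given: they have to be found in the camera images.
- red_axis (a point): Point on the upright axis of the red valve at the mid-height of its wheel rim, 128 mm above the bench. Black foot plate 130 mm square, steel body, brass stubs; the red three-spoked handwheel on top turns about this axis: rim circle radius 70 mm, rim bar 14 mm thick. Anticlockwise seen from above opens.
- red_hub (a point): Middle of the red wheel's hub (32 mm wide), on the axis, 109 mm above the bench. The hub drives the valve's nut through lost motion: anticlockwise the wheel first turns loosely for 45 to 230 degrees (different every time; 0.5 N drag at the handle), then takes hold of the nut: from there the handle needs about 9 N along its circle and the stem rises. All parts stay where they are left.
- red_handle_mid (a point): Centre, 165 mm above the bench, of the upright black crank handle on the red wheel: a round post 20 mm in diameter and 50 mm tall whose foot is 136 mm above the bench, 70 mm from the wheel's axis. It spins freely on its own upright axis, so it can be held from above and carried round the circle without turning the hand. Its place round the wheel differs every time.
- red_stem_top (a point): Centre of the top end of the red valve's steel stem, 12 mm in diameter with a yellow band, sticking up through the hub on the wheel's axis, 145 mm above the bench with the valve shut. It does not turn; it rises 6 mm for each full turn of the drive nut (not of the loose wheel).
- blue_axis (a point): The same point on the axis of the neighbouring blue-wheeled valve, which looks the same except for its colour and is not to be touched; the two valves may have changed places.
- blue_handle_mid (a point): Centre of the black crank handle of the blue wheel, 70 mm from its axis; it must stay where it is.
- detector_mid (a point): Centre of a handheld gas detector lying on the bench, 65 x 110 x 45 mm, steel case with blue face and red display. Leave alone.
- spanner_grip (a point): Grip of a steel spanner 160 mm long lying on the bench. Leave alone.
- cup_mid (a point): Centre of a blue plastic cup, 70 mm wide and 80 mm tall. Leave alone.
- fitting_mid (a point): Centre of a small brass fitting standing on end, 28 mm wide and 40 mm tall. Leave alone.
- calculator_mid (a point): Centre of a grey desk calculator, 140 x 75 x 14 mm. Leave alone.
- oil_jar_mid (a point): Centre of an amber glass jar, 56 mm wide and 85 mm tall. Leave alone.
Not all that is in view belongs to the job. What is shaped like the part that bears red_axis but purple is not meant.

How it is judged:
By the outcome, as a careful person would: the job done as asked, in the order asked, and still so for the second after the job is handed in, with the robot touching nothing.
It also fails if it takes over 72 s, if anything falls off the work surface, if the arm or the gripper's body presses on something with over 40 N, if the wrist force passes 120 N, or if a joint passes its speed limit or range.

ROBOT

A 6-joint arm with a two-finger parallel gripper is mounted at the origin on the work surface. World frame = base frame: x ahead of the robot, y to its left, z up, the work surface at z = 0. Lengths are in m, angles in rad, forces in N, time in s.
With the tool pointing down it reaches from about 0.35 to 0.775 m from the base axis. Payload 5.5 kg.
Tool frame: the origin (TCP) lies at the very end of the fingers, on their centre line; the grasp point (between the pads) lies 19 mm behind it (env.grip_point_offset is the distance from the TCP to the grasp point, in m); z points along the fingers, y is the line along which they close (so a half turn about z gives the same grasp; the last joint's range is limited). The gripper opens to 85 mm and grips with 20 to 120 N. Pads are 22 mm wide; open, the fingers measure 114 mm over their backs; the gripper's body (76 mm by 85 mm) begins 54 mm behind the grasp point. The pads swing forward as they close: fully open they stand 13 mm farther back than shut.
Start: joints at [1.161, 0.313, 0.046, 1.304, 0, 1.431], TCP at [0.153, 0.554, 0.231] pointing down, gripper open.
Joint ranges: [-2.76, 2.76], [-0.86, 1.69], [-1.03, 1.26], [-2.2, 2.34], [-1.47, 1.5], [-3.14, 3.14]. Speed limits (rad/s): [2.57, 2.57, 3.14, 3.14, 3.14, 3.14].

INTERFACE

Orientations are given as a unit quaternion [w, x, y, z].
In Python, from workcell import sensors, imaging, workorder, env gives the robot as it stands.
- The arm moves only by the shell command python3 -m handwheel 'ROWS' [FORCE]. ROWS is JSON, a list of rows, each a list of 5 numbers: the shift along the tool's x, y, z in mm, then the turn about the tool's z in rad, then the opening, from 0 (shut) to 1 (fully open). A call has 1 to 8 rows; each row is the pose to reach, as a shift and turn from the pose commanded when the call began, along the tool's axes at that moment; what a row does not reach only later rows make up. A row lasts 1/10 s, in which the tool goes at most 50 mm and 8.59 degrees, less where a joint would pass 70% of its speed; a pose out of reach is approached as far as the arm can. A call with a gripper value outside its range is refused whole. The fingers move at their own pace and stop on an object; FORCE is the grip in N (left out, the last holds). Time passes only in rows, so rows that repeat a pose let the fingers close. It gives the time, the measured TCP pose, the force, the opening and the grip force at its end, in the units of the state.
- sensors.get_state(): the state, without advancing time (a new reading comes with each control period).
- imaging.read_camera(name): name is "scene" or "side" or "wrist"; returns a dict with "color" (480x640x3 uint8, blue, green, red), "z_map" (480x640 float32, m along the optical axis (not along the pixel's ray), 0 where there is no reading), "fx", "fy", "cx", "cy" (pixels), "xyz" and "rotation" of the camera in the world. Camera axes: x right, y down, z forward; pixel columns grow to the right and rows downward; lengths in m; the calibration is good to about 2 mm. The wrist camera is an equidistant fisheye: a pixel r from the principal point sees the ray r / f radians off the axis. A picture is of the moment at which its call begins.
- workorder.hand_in(): hands the job in; it is judged then, once.
The state is a dict: "clock": time; "joint_pos": joint angles; "qvel": joint speeds; "tau": joint torques, N m; "tcp_pos": TCP position; "orientation": TCP orientation; "wrist_force": force on the tool from outside, world axes, zero at the start; "ft_torque": the same for the moment, N m; "finger_gap": finger opening in m; "grip_force": force on a finger pad.
Only numpy, scipy, OpenCV 4.12 (cv2) and the standard library are available. Lean on these libraries where they do the work, as an engineer would, in place of code of your own. Each camera call takes 0.05 s, during which the arm holds its last target. There are 200 camera calls.

## Working session

There is one attempt and no reset: what is moved stays moved. The work goes in short steps, Python scripts to look and compute and a shell command to move; the robot and the scene stay as the last step left them, time stands still between calls to the robot, and variables do not carry over. Pictures are saved under pics/ and viewed, at most 10 in all, crops included, and the job is handed in when it is done.

```bash
mkdir -p pics; ls; cat > h.py <<'E'
import numpy as np, cv2
from workcell import sensors, imaging, workorder, env
def cam(n):
    return imaging.read_camera(n)
def cloud(c):
    z=c["z_map"]; v,u=np.mgrid[0:480,0:640]
    P=np.stack([(u-c["cx"])/c["fx"]*z,(v-c["cy"])/c["fy"]*z,z],-1)
    W=P@np.array(c["rotation"]).T+np.array(c["xyz"]); W[z==0]=np.nan
    return W
E
python3 - <<'E'
from h import *
s=sensors.get_state(); print(s)
for n in ("scene","side"):
    c=cam(n); cv2.imwrite(f"pics/{n}0.png",c["color"]); print(n,c["xyz"],c["rotation"],c["fx"],c["cx"],c["cy"])
E
```

```text
pics
{'clock': 0.0, 'joint_pos': array([1.16133638e+00, 3.14039921e-01, 4.49716014e-02, 1.30357471e+00,
       8.53134613e-06, 1.43121983e+00]), 'qvel': array([0.0002368 , 0.00085834, 0.00032435, 0.00109697, 0.0019314 ,
       0.00026699]), 'tau': array([-5.78192194e-04, -4.80623567e+01,  2.98536712e+01,  1.93107646e-02,
       -3.43298607e-04,  1.06465983e-06]), 'tcp_pos': array([0.15309738, 0.55372157, 0.23038335]), 'orientation': array([-2.54410522e-04,  1.34532513e-01,  9.90908750e-01, -8.87619201e-04]), 'wrist_force': array([-0.71376303, -0.24401136,  0.23440673]), 'ft_torque': array([-0.00032334, -0.01806442,  0.03930684]), 'grip_force': 0.0, 'finger_gap': 0.08541733350319072}
scene [1.34649643 0.03635407 0.73982716] [-0.30308119  0.61886953  0.64735732 -0.32568512] 468.136478528028 320.7127212171998 237.58204898905313
side [ 0.13196595 -0.41611787  0.73932211] [-0.34117387  0.86740872 -0.33309498  0.14230336] 444.3352104324005 314.89533895658803 237.96146881971313
```

View pics/scene0.png

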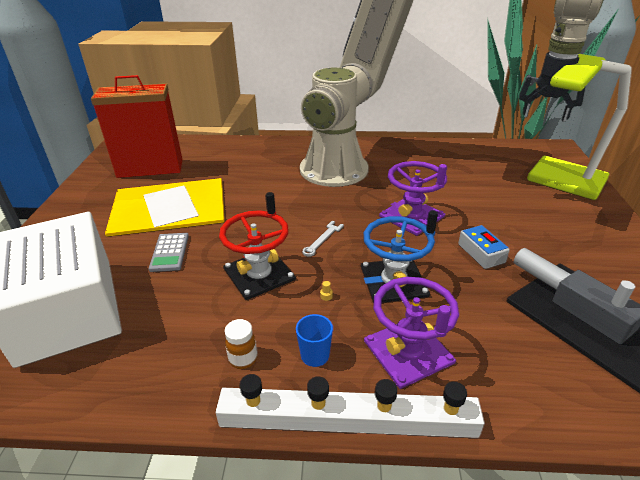

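View pics/side0.png

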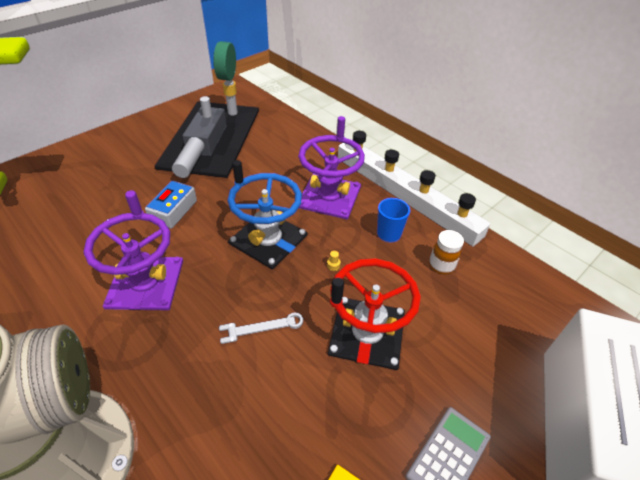

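Scene view: red wheel about (254,231), its black handle at (270,203). Side view: red wheel about (375,295), handle (337,290), stem top (376,290). Blue wheel lies beyond at larger y. Purple ones are decoys.

```bash
cat >> h.py <<'E'
from scipy.spatial.transform import Rotation as R
from scipy.optimize import least_squares
def rot(c):
    q=np.array(c["rotation"]); return R.from_quat(q[[1,2,3,0]]).as_matrix()
def cloud(c):
    z=c["z_map"]; v,u=np.mgrid[0:480,0:640]
    P=np.stack([(u-c["cx"])/c["fx"]*z,(v-c["cy"])/c["fy"]*z,z],-1)
    W=P@rot(c).T+np.array(c["xyz"]); W[z==0]=np.nan
    return W
def ray(c,u,v):
    d=rot(c)@np.array([(u-c["cx"])/c["fx"],(v-c["cy"])/c["fy"],1]); return np.array(c["xyz"]),d/np.linalg.norm(d)
def tri(r1,r2):
    (a,d),(b,e)=r1,r2
    t=np.linalg.lstsq(np.stack([d,-e],1),b-a,rcond=None)[0]
    p,q=a+t[0]*d,b+t[1]*e; return (p+q)/2,np.linalg.norm(p-q)
def masks(c):
    b,g,r=[c["color"][...,i].astype(int) for i in range(3)]
    return dict(red=(r>110)&(g<70)&(b<70),blue=(b>110)&(r<80)&(g<140),black=(r<60)&(g<60)&(b<60),yellow=(r>150)&(g>120)&(b<90))
def circ(P):
    f=least_squares(lambda x:np.hypot(P[:,0]-x[0],P[:,1]-x[1])-x[2],[*np.median(P[:,:2],0),.07],loss="soft_l1",f_scale=.003); return f.x
E
python3 - <<'E'
from h import *
boxes={"scene":{"red":(210,180,300,300),"blue":(355,200,445,300)},"side":{"red":(325,250,430,370),"blue":(222,155,310,270)}}
cs={}
for n in boxes:
    c=cs[n]=cam(n); W=cloud(c); M=masks(c)
    for col,(x0,y0,x1,y1) in boxes[n].items():
        B=np.zeros((480,640),bool); B[y0:y1,x0:x1]=1
        P=W[B&M[col]&(W[...,2]>.115)&(W[...,2]<.15)]; f=circ(P)
        for k in range(2):
            d=np.abs(np.hypot(P[:,0]-f[0],P[:,1]-f[1])-f[2]); f=circ(P[d<.012])
        print(n,col,"axis",f.round(4),"z",np.median(P[d<.012][:,2]).round(4))
        H=B&M["black"]&(W[...,2]>.14)&(W[...,2]<.2); Q=W[H]; v,u=np.nonzero(H)
        print("  handle",len(Q),np.median(Q,0).round(4),Q[:,2].min().round(3),Q[:,2].max().round(3),"px",u.mean().round(1),v.mean().round(1),u.min(),u.max(),v.min(),v.max())
        S=B&(W[...,2]>.13)&(np.hypot(W[...,0]-f[0],W[...,1]-f[1])<.012); Q=W[S];v,u=np.nonzero(S)
        if len(Q): print("  stem",len(Q),np.mean(Q,0).round(4),Q[:,2].max().round(4),"px",u.mean().round(1),v.min())
for nm,a,b in (("redH",None,None),):
    pass
E
```

```text
scene red axis [ 0.5252 -0.1598  0.0688] z 0.1325
  handle 154 [ 0.4644 -0.1284  0.1664] 0.141 0.188 px 270.1 202.3 266 274 192 212
  stem 40 [ 0.5236 -0.1598  0.139 ] 0.145 px 253.2 223
scene blue axis [0.537  0.1556 0.0689] z 0.1324
  handle 176 [0.5253 0.224  0.1677] 0.14 0.187 px 431.7 220.9 427 437 211 231
  stem 43 [0.5352 0.1555 0.1394] 0.1471 px 398.3 230
side red axis [ 0.5167 -0.1613  0.0691] z 0.1333
  handle 246 [ 0.4521 -0.1346  0.1732] 0.14 0.188 px 336.9 289.8 331 343 279 302
  stem 67 [ 0.5181 -0.1606  0.1411] 0.1464 px 374.9 284
side blue axis [0.5289 0.1533 0.0686] z 0.1331
  handle 181 [0.5131 0.2195 0.1698] 0.14 0.189 px 237.2 170.5 232 242 160 182
  stem 49 [0.5295 0.156  0.1406] 0.1471 px 263.7 189
```

```bash
cat >> h.py <<'E'
def tool(): # tool rotation
    s=sensors.get_state(); q=np.array(s["orientation"]); return s,R.from_quat(q[[1,2,3,0]]).as_matrix()
def togo(p):
    s,T=tool(); return (T.T@(np.array(p)-s["tcp_pos"])*1000).round(1)
E
python3 - <<'E'
from h import *
a,b=cam("scene"),cam("side")
print("redH",tri(ray(a,270.1,202.2),ray(b,336.9,290.2)))
print("red stem top",tri(ray(a,253.2,223.5),ray(b,376,285.5)))
print("blueH",tri(ray(a,431.8,220.9),ray(b,237.2,171)))
w=cam("wrist"); s,T=tool(); print(w["xyz"],w["rotation"],w["fx"],w["cx"],w["cy"]); print("cam in tool",T.T@(w["xyz"]-s["tcp_pos"])); print((T.T@rot(w)).round(3))
print(togo([.40,.20,.29]),togo([.459,-.1325,.27]))
E
```

```text
redH (array([ 0.45701578, -0.12998976,  0.16208134]), np.float64(0.0002888864008945228))
red stem top (array([ 0.52096035, -0.15939778,  0.14748686]), np.float64(9.410621872050116e-06))
blueH (array([0.51703013, 0.22636832, 0.1614724 ]), np.float64(0.000690419434500657))
[0.08079619 0.5740504  0.37313853] [0.12122392 0.78681468 0.59816516 0.09179245] 371.64829954431775 322.5226391038095 237.36666424589325
cam in tool [ 0.07513618 -0.00014849 -0.14202442]
[[-0.001 -0.954 -0.301]
 [ 1.    -0.001 -0.001]
 [ 0.    -0.301  0.954]]
[-332.2 -275.6  -58.8] [-477.7 -580.3  -38.7]
```

```bash
python3 -m handwheel '[[-30,-20,-55,0,1],[-332,-276,-59,0,1],[-332,-276,-59,0,1],[-332,-276,-59,0,1],[-332,-276,-59,0,1],[-332,-276,-59,0,1],[-332,-276,-59,0,1],[-332,-276,-59,0,1]]'
python3 -c "
from h import *
print(togo([.457,-.130,.27]))"
```

```text
clock: 1.15
tcp_pos: [0.3695, 0.2432, 0.2884]
orientation: [0.0, 0.134, 0.991, 0.0]
wrist_force: [1.3, 1.1, -0.1]
finger_gap: 0.0853
grip_force: 0.0
[-183.7 -336.4   18.3]
```

```bash
python3 -m handwheel '[[-180,-330,18,0,1],[-180,-330,18,0,1],[-180,-330,18,0,1],[-180,-330,18,0,1],[-180,-330,18,0,1],[-180,-330,18,0,1],[-180,-330,18,0,1],[-180,-330,18,0,1]]'
python3 -m handwheel '[[0,0,0,0,1],[0,0,0,0,1]]'
python3 - <<'E'
from h import *
w=cam("wrist"); cv2.imwrite("pics/w1.png",w["color"]); print(w["xyz"],w["rotation"]); print(togo([.457,-.130,.27]))
E
```

```text
clock: 1.95
tcp_pos: [0.4548, -0.1247, 0.2697]
orientation: [0.0, 0.136, 0.991, -0.0]
wrist_force: [0.8, 0.5, -0.4]
finger_gap: 0.0854
grip_force: 0.0
clock: 2.15
tcp_pos: [0.454, -0.1214, 0.2697]
orientation: [-0.0, 0.135, 0.991, 0.0]
wrist_force: [-1.2, 0.4, 1.0]
finger_gap: 0.0855
grip_force: 0.0
[ 0.38167123 -0.10149661  0.4119059 ] [0.12062337 0.78741881 0.59747584 0.09189249]
[-5.5 -8.2 -0.1]
```

View pics/w1.png

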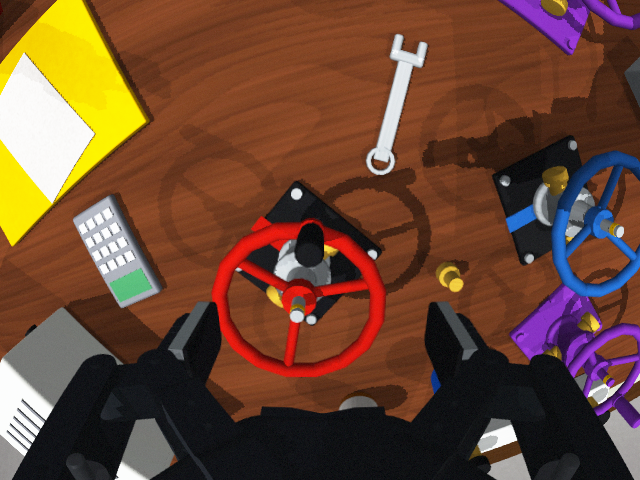

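Wrist view: handle at (310,240) (top end about (311,231)), stem top at (297,316), red rim centred about (300,298); fingers left and right of it, all clear.

```bash
cat >> h.py <<'E'
def wray(w,u,v):
    x,y=(u-w["cx"]),(v-w["cy"]); r=np.hypot(x,y); t=r/w["fx"]
    d=np.array([x/r*np.sin(t),y/r*np.sin(t),np.cos(t)]); return np.array(w["xyz"]),rot(w)@d
def onz(r,z): o,d=r; return (o+d*(z-o[2])/d[2]).round(4)
E
python3 - <<'E'
from h import *
w=cam("wrist"); M=masks(w)["black"].astype(np.uint8)
# handle silhouette: rows/cols
for v in range(218,272,4):
    u=np.nonzero(M[v,285:335])[0]+285
    if len(u): print(v,u.min(),u.max(),len(u))
hsv=cv2.cvtColor(w["color"],cv2.COLOR_BGR2HSV)
print("stem",onz(wray(w,297,316),.145))
# rim circle from red mask, rays on rim plane
red=masks(w)["red"]; v,u=np.nonzero(red); k=(u>205)&(u<395)&(v>215)&(v<385); P=np.array([onz(wray(w,a,b),.130) for a,b in zip(u[k],v[k])])
f=circ(P)
for i in range(3):
    d=abs(np.hypot(P[:,0]-f[0],P[:,1]-f[1])-f[2]); f=circ(P[d<.012])
print("rim",f)
print("top",onz(wray(w,311,234),.19),"mid",onz(wray(w,309,245),.165))
E
```

```text
218 285 334 43
222 321 334 14
226 303 334 26
230 300 320 21
234 298 321 24
238 297 322 26
242 295 322 28
246 294 322 29
250 293 322 30
254 294 322 29
258 295 334 32
262 298 334 27
266 303 334 17
270 330 334 5
stem [ 0.5221 -0.1615  0.145 ]
rim [ 0.52201653 -0.16234479  0.06940534]
top [ 0.4448 -0.1258  0.19  ] mid [ 0.4593 -0.1322  0.165 ]
```

```bash
python3 - <<'E'
from h import *
w=cam("wrist")
print("top",onz(wray(w,308,252),.19),"foot",onz(wray(w,309.5,238),.136))
a,b=cam("scene"),cam("side")
print("handle height wrist x scene/side",tri(wray(w,308.5,246),ray(a,270.1,202.2)),tri(wray(w,308.5,246),ray(b,336.9,290.2)))
C=np.array([.5215,-.1607]);H=np.array([.4575,-.1310]);d=H-C;print(np.hypot(*d),np.degrees(np.arctan2(d[1],d[0])));H=C+.07*d/np.hypot(*d)
print(H,togo([*H,.200]),togo([*H,.148]))
E
```

```text
top [ 0.4559 -0.1305  0.19  ] foot [ 0.4631 -0.1335  0.136 ]
handle height wrist x scene/side (array([ 0.4600723 , -0.13083119,  0.164289  ]), np.float64(0.0031039958185618806)) (array([ 0.45818777, -0.13156572,  0.16414849]), np.float64(0.004343209813573955))
0.07055558092737947 155.10575334954106
[ 0.45800396 -0.13123387] [-6.7 -9.9 70.2] [ -6.7  -9.9 122.2]
```

```bash
python3 -m handwheel '[[-7,-10,0,0,1],[-7,-10,40,0,1],[-7,-10,65,0,1],[-7,-10,90,0,1],[-7,-10,110,0,1],[-7,-10,122,0,1],[-7,-10,122,0,1],[-7,-10,122,0,1]]' 40
python3 -m handwheel '[[0,0,0,0,0.6],[0,0,0,0,0.4],[0,0,0,0,0.2],[0,0,0,0,0],[0,0,0,0,0],[0,0,0,0,0],[0,0,0,0,0],[0,0,0,0,0]]' 40
python3 -m handwheel '[[0,0,0,0,0],[0,0,0,0,0],[0,0,0,0,0],[0,0,0,0,0]]' 40
python3 - <<'E'
from h import *
w=cam("wrist"); cv2.imwrite("pics/w2.png",w["color"])
E
```

```text
clock: 3.2
tcp_pos: [0.4588, -0.1328, 0.1486]
orientation: [0.0, 0.134, 0.991, -0.0]
wrist_force: [-0.0, 0.6, -0.4]
finger_gap: 0.0853
grip_force: 0.0
clock: 4.0
tcp_pos: [0.4583, -0.1326, 0.1481]
orientation: [0.0, 0.135, 0.991, -0.0]
wrist_force: [-1.0, 1.1, 2.6]
finger_gap: 0.019
grip_force: 39.2
clock: 4.4
tcp_pos: [0.4583, -0.1326, 0.1481]
orientation: [0.0, 0.134, 0.991, 0.0]
wrist_force: [-1.3, 0.1, 4.5]
finger_gap: 0.0189
grip_force: 39.3
```

View pics/w2.png

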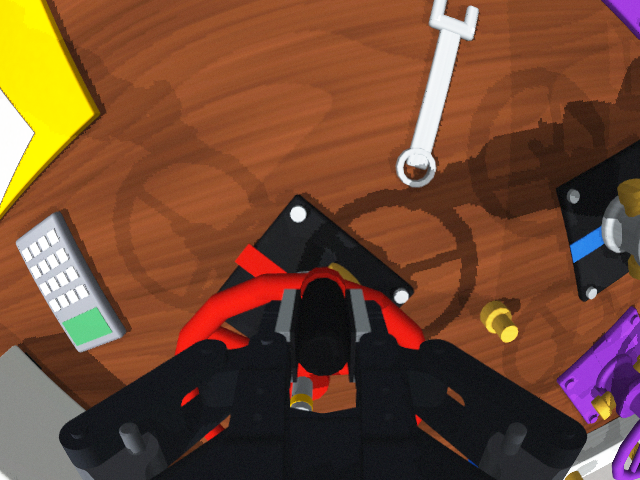

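```bash
cat >> h.py <<'E'
C=np.array([.5215,-.1607])
def ang(p): d=np.array(p[:2])-C; return np.degrees(np.arctan2(d[1],d[0])),np.hypot(*d)*1000
def rt():  # angle, radius, radial & tangential force on the tool
    s=sensors.get_state(); a,r=ang(s["tcp_pos"]); f=s["wrist_force"]; t=np.radians(a)
    return (a%360).round(1),r.round(1),(f[0]*np.cos(t)+f[1]*np.sin(t)).round(1),(-f[0]*np.sin(t)+f[1]*np.cos(t)).round(1),f[2].round(1)
E
cat > chk.py <<'E'
import sys; from h import *
x=rt(); print("ang,r,Frad,Ftan,Fz",*x); sys.exit(x[3]<-4.5)
E
python3 - <<'E'
from h import *
s,T=tool(); x,y=(T.T@np.array([*(s["tcp_pos"][:2]-C),0]))[:2]; p0=np.degrees(np.arctan2(y,x)); print(p0,np.hypot(x,y),rt())
print([(a,*[int(round(q)) for q in 70*(np.array([np.cos(f),np.sin(f)])-[np.cos(g),np.sin(g)])]) for a in range(0,365,5) for f,g in [(np.radians(p0-a),np.radians(p0))]])
E
```

```text
8.55288534773159 0.0691509249777371 (np.float64(156.0), np.float64(69.2), np.float64(0.7), np.float64(0.1), np.float64(5.5))
[(0, 0, 0), (5, 1, -6), (10, 1, -12), (15, 0, -18), (20, -1, -24), (25, -2, -30), (30, -4, -36), (35, -7, -42), (40, -10, -47), (45, -13, -52), (50, -17, -57), (55, -21, -61), (60, -26, -65), (65, -31, -69), (70, -36, -72), (75, -41, -75), (80, -47, -77), (85, -53, -78), (90, -59, -80), (95, -65, -80), (100, -71, -80), (105, -77, -80), (110, -83, -79), (115, -89, -78), (120, -95, -76), (125, -100, -73), (130, -106, -70), (135, -111, -67), (140, -116, -63), (145, -120, -59), (150, -124, -54), (155, -128, -49), (160, -131, -44), (165, -133, -38), (170, -136, -33), (175, -137, -27), (180, -138, -21), (185, -139, -15), (190, -139, -9), (195, -139, -3), (200, -138, 3), (205, -136, 9), (210, -134, 15), (215, -132, 21), (220, -129, 26), (225, -126, 31), (230, -122, 36), (235, -117, 40), (240, -113, 44), (245, -108, 48), (250, -103, 51), (255, -97, 54), (260, -91, 56), (265, -86, 58), (270, -80, 59), (275, -74, 59), (280, -67, 60), (285, -61, 59), (290, -55, 58), (295, -49, 57), (300, -44, 55), (305, -38, 52), (310, -33, 49), (315, -28, 46), (320, -23, 42), (325, -18, 38), (330, -14, 33), (335, -11, 28), (340, -8, 23), (345, -5, 18), (350, -3, 12), (355, -1, 6), (360, 0, 0)]
```

First 40° lies within the guaranteed slack.

```bash
python3 -m handwheel '[[1,-6,0,0,0],[1,-12,0,0,0],[0,-18,0,0,0],[-2,-30,0,0,0],[-4,-36,0,0,0],[-7,-42,0,0,0],[-10,-47,0,0,0],[-10,-47,0,0,0]]'
python3 chk.py
```

```text
clock: 5.25
tcp_pos: [0.4547, -0.1825, 0.1481]
orientation: [-0.001, 0.135, 0.991, -0.001]
wrist_force: [-4.6, -0.8, 7.2]
finger_gap: 0.0189
grip_force: 39.6
ang,r,Frad,Ftan,Fz 198.1 70.3 4.6 -0.7 7.2False
```

```bash
q(){ tail -0 >/dev/null; }
python3 -m handwheel '[[-3,-5,0,0,0],[-3,-5,0,0,0]]' >l && python3 chk.py &&
python3 -m handwheel '[[-4,-5,0,0,0],[-4,-5,0,0,0]]' >l && python3 chk.py &&
python3 -m handwheel '[[-4,-4,0,0,0],[-4,-4,0,0,0]]' >l && python3 chk.py &&
python3 -m handwheel '[[-5,-4,0,0,0],[-5,-4,0,0,0]]' >l && python3 chk.py &&
python3 -m handwheel '[[-5,-4,0,0,0],[-5,-4,0,0,0]]' >l && python3 chk.py &&
python3 -m handwheel '[[-5,-3,0,0,0],[-5,-3,0,0,0]]' >l && python3 chk.py &&
python3 -m handwheel '[[-5,-3,0,0,0],[-5,-3,0,0,0]]' >l && python3 chk.py &&
python3 -m handwheel '[[-6,-2,0,0,0],[-6,-2,0,0,0]]' >l && python3 chk.py
```

```text
ang,r,Frad,Ftan,Fz 202.8 70.5 3.3 -0.4 5.8False
```

```bash
sed -i 's/sys.exit(.*/sys.exit(int(x[3]<-4.5))/; s/print("ang,r,Frad,Ftan,Fz",/print(/; s/\*x)/*[float(i) for i in x])/' chk.py
python3 -m handwheel '[[-4,-5,0,0,0],[-4,-5,0,0,0]]' >l && python3 chk.py &&
python3 -m handwheel '[[-4,-4,0,0,0],[-4,-4,0,0,0]]' >l && python3 chk.py &&
python3 -m handwheel '[[-5,-4,0,0,0],[-5,-4,0,0,0]]' >l && python3 chk.py &&
python3 -m handwheel '[[-5,-4,0,0,0],[-5,-4,0,0,0]]' >l && python3 chk.py &&
python3 -m handwheel '[[-5,-3,0,0,0],[-5,-3,0,0,0]]' >l && python3 chk.py &&
python3 -m handwheel '[[-5,-3,0,0,0],[-5,-3,0,0,0]]' >l && python3 chk.py &&
python3 -m handwheel '[[-6,-2,0,0,0],[-6,-2,0,0,0]]' >l && python3 chk.py
```

```text
208.2 70.6 4.1 0.4 4.9
212.8 70.7 4.3 1.3 4.8
218.2 70.8 4.8 0.2 5.6
223.5 71.1 3.1 1.2 4.7
228.2 71.2 3.8 -0.2 4.4
232.8 71.4 3.4 1.1 4.8
237.8 71.4 4.4 0.7 4.9
```

```bash

python3 -m handwheel '[[-6,-1,0,0,0],[-6,-1,0,0,0]]' >l && python3 chk.py &&
python3 -m handwheel '[[-6,-2,0,0,0],[-6,-2,0,0,0]]' >l && python3 chk.py &&
python3 -m handwheel '[[-6,0,0,0,0],[-6,0,0,0,0]]' >l && python3 chk.py &&
python3 -m handwheel '[[-6,0,0,0,0],[-6,0,0,0,0]]' >l && python3 chk.py &&
python3 -m handwheel '[[-6,0,0,0,0],[-6,0,0,0,0]]' >l && python3 chk.py &&
python3 -m handwheel '[[-6,1,0,0,0],[-6,1,0,0,0]]' >l && python3 chk.py &&
python3 -m handwheel '[[-6,1,0,0,0],[-6,1,0,0,0]]' >l && python3 chk.py &&
python3 -m handwheel '[[-6,2,0,0,0],[-6,2,0,0,0]]' >l && python3 chk.py &&
python3 -m handwheel '[[-5,3,0,0,0],[-5,3,0,0,0]]' >l && python3 chk.py &&
python3 -m handwheel '[[-6,3,0,0,0],[-6,3,0,0,0]]' >l && python3 chk.py &&
python3 -m handwheel '[[-5,3,0,0,0],[-5,3,0,0,0]]' >l && python3 chk.py &&
python3 -m handwheel '[[-5,4,0,0,0],[-5,4,0,0,0]]' >l && python3 chk.py &&
python3 -m handwheel '[[-4,4,0,0,0],[-4,4,0,0,0]]' >l && python3 chk.py &&
python3 -m handwheel '[[-4,5,0,0,0],[-4,5,0,0,0]]' >l && python3 chk.py
```

```text
242.9 71.3 5.8 0.2 4.8
247.8 71.6 4.0 0.8 6.6
252.7 71.5 6.9 1.2 5.8
257.6 71.6 6.7 -0.9 5.0
262.4 71.7 5.7 0.2 5.3
265.8 71.8 6.9 -4.1 7.0
270.0 72.0 6.1 -7.7 9.0
```

```bash

python3 -m handwheel '[[-6,2,0,0,0],[-11,5,0,0,0],[-17,8,0,0,0],[-22,11,0,0,0],[-27,15,0,0,0],[-31,19,0,0,0],[-35,24,0,0,0],[-39,29,0,0,0]]'; python3 chk.py
python3 -m handwheel '[[-3,5,0,0,0],[-5,11,0,0,0],[-8,16,0,0,0],[-9,22,0,0,0],[-10,28,0,0,0],[-11,34,0,0,0],[-11,40,0,0,0],[-11,46,0,0,0]]';python3 chk.py
```

```text
clock: 9.05
tcp_pos: [0.5673, -0.2162, 0.1481]
orientation: [-0.001, 0.135, 0.991, -0.002]
wrist_force: [-5.2, -9.1, 5.5]
finger_gap: 0.0189
grip_force: 39.6
309.6 71.9 3.7 -9.8 5.5
clock: 9.85
tcp_pos: [0.5912, -0.1749, 0.1482]
orientation: [0.0, 0.135, 0.991, -0.002]
wrist_force: [-1.9, -9.2, 3.5]
finger_gap: 0.0191
grip_force: 39.4
348.5 71.1 0.0 -9.3 3.5
```

```bash

python3 -m handwheel '[[1,6,0,0,0],[3,12,0,0,0],[5,18,0,0,0],[7,24,0,0,0],[10,29,0,0,0],[13,34,0,0,0],[17,39,0,0,0],[22,43,0,0,0]]' >l; python3 chk.py &&:
python3 -m handwheel '[[4,4,0,0,0],[9,8,0,0,0],[14,11,0,0,0],[20,14,0,0,0],[26,16,0,0,0],[31,18,0,0,0],[37,19,0,0,0],[43,19,0,0,0]]' >l; python3 chk.py
python3 -m handwheel '[[7,1,0,0,0],[13,0,0,0,0],[19,-1,0,0,0],[25,-2,0,0,0],[30,-4,0,0,0],[36,-7,0,0,0],[41,-10,0,0,0],[46,-13,0,0,0]]' >l; python3 chk.py; cat l
```

```text
28.3 69.7 -2.7 -9.2 2.7
67.4 68.7 -2.2 -8.4 -0.1
107.7 68.4 -2.8 -9.2 -1.4
clock: 12.25
tcp_pos: [0.5007, -0.0955, 0.1484]
orientation: [0.003, 0.134, 0.991, 0.001]
wrist_force: [9.7, 0.1, -1.4]
finger_gap: 0.0192
grip_force: 39.4
```

```bash

python3 -m handwheel '[[5,-4,0,0,0],[10,-8,0,0,0],[14,-13,0,0,0],[17,-18,0,0,0],[20,-23,0,0,0],[23,-28,0,0,0],[25,-34,0,0,0],[27,-40,0,0,0]]' >l; python3 chk.py
python3 -m handwheel '[[1,-6,0,0,0],[2,-12,0,0,0],[2,-18,0,0,0],[1,-24,0,0,0],[0,-30,0,0,0],[-1,-36,0,0,0],[-3,-42,0,0,0],[-6,-48,0,0,0]]' >l; python3 chk.py; cat l
python3 - <<'E'
from h import *
# stem height now
for n in ("scene","side"):
    c=cam(n); cv2.imwrite(f"pics/{n}1.png",c["color"])
E
```

```text
148.7 69.1 -1.1 -9.3 2.9
188.6 70.4 4.6 -9.0 12.1
clock: 13.85
tcp_pos: [0.4519, -0.1712, 0.1475]
orientation: [-0.002, 0.134, 0.991, 0.004]
wrist_force: [-5.9, 8.2, 12.1]
finger_gap: 0.0188
grip_force: 40.9
```

```bash

python3 -m handwheel '[[-3,-5,0,0,0],[-6,-10,0,0,0],[-10,-15,0,0,0],[-14,-19,0,0,0],[-19,-23,0,0,0],[-24,-27,0,0,0],[-29,-30,0,0,0],[-34,-33,0,0,0]]' >l; python3 chk.py
python3 -m handwheel '[[-6,-2,0,0,0],[-12,-3,0,0,0],[-18,-5,0,0,0],[-24,-5,0,0,0],[-24,-5,0,0,0],[-24,-5,0,0,0]]' >l; python3 chk.py; cat l
```

```text
228.3 71.3 5.5 -8.7 11.8
250.0 71.5 8.8 -6.4 10.7
clock: 15.35
tcp_pos: [0.497, -0.2279, 0.1481]
orientation: [-0.002, 0.135, 0.991, -0.001]
wrist_force: [-9.0, -6.1, 10.7]
finger_gap: 0.0192
grip_force: 40.8
```

```bash

python3 -m handwheel '[[-6,0,0,0,0],[-12,0,0,0,0],[-17,1,0,0,0],[-17,1,0,0,0],[-17,1,0,0,0]]' >l; python3 chk.py; cat l
python3 - <<'E'
from h import *
a=[]
for n in ("scene","side"):
    c=cam(n); cv2.imwrite(f"pics/{n}2.png",c["color"]); o=cv2.imread(f"pics/{n}0.png")
    x,y=(253,226) if n=="scene" else (375,290)
    f=lambda im:cv2.resize(im[y-25:y+25,x-25:x+25],None,fx=8,fy=8,interpolation=cv2.INTER_NEAREST)
    a.append(np.hstack([f(o),f(c["color"])]))
cv2.imwrite("pics/stem.png",cv2.resize(np.vstack(a),(600,600)))
E
```

```text
264.1 71.7 8.0 -7.2 9.8
clock: 15.85
tcp_pos: [0.5141, -0.2321, 0.1482]
orientation: [-0.002, 0.135, 0.991, -0.002]
wrist_force: [-8.0, -7.2, 9.8]
finger_gap: 0.0187
grip_force: 40.7
```

View pics/stem.png

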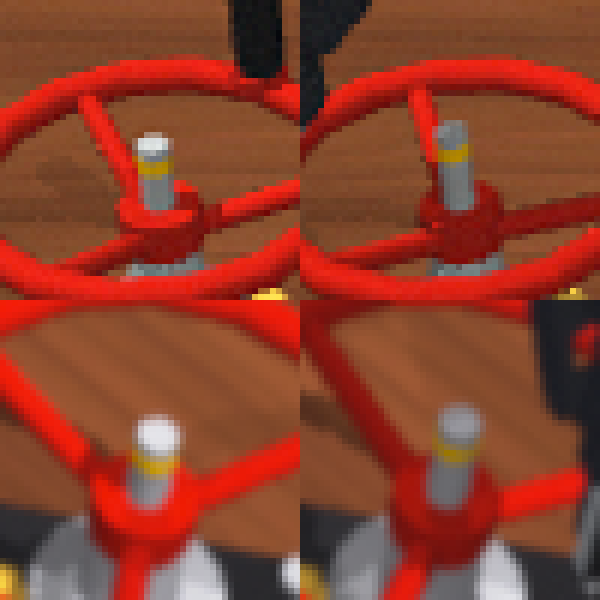

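Scene crop: stem top rose from about row 137 to 124 of the 6x-zoomed crop (≈2.2 px ≈ 6 mm), the side crop agrees. Unload, let go and lift.

```bash

python3 -m handwheel '[[2,-1,0,0,0],[2,-1,0,0,0],[2,-1,0,0,0.5],[2,-1,0,0,0.5],[2,-1,0,0,0.5],[2,-1,0,0,0.5],[2,-1,0,0,0.5],[2,-1,0,0,0.5]]'; python3 chk.py
python3 -m handwheel '[[0,0,0,0,0.5],[0,0,-15,0,0.5],[0,0,-35,0,0.5],[0,0,-60,0,0.5],[0,0,-90,0,0.5],[0,0,-120,0,0.5],[0,0,-120,0,0.5],[0,0,-120,0,0.5]]'
python3 - <<'E'
from h import *
c=cam("scene"); cv2.imwrite("pics/end.png",c["color"]); b=cam("side"); W=cloud(b); M=masks(b)["black"]&(W[...,2]>.14)&(W[...,2]<.195)
B=np.zeros_like(M); B[230:380,325:430]=1; print(np.median(W[B&M],0))
E
```

```text
clock: 16.75
tcp_pos: [0.5141, -0.2308, 0.1478]
orientation: [-0.0, 0.134, 0.991, 0.0]
wrist_force: [-0.2, -1.0, -0.8]
finger_gap: 0.0427
grip_force: 0.0
264.0 70.5 1.0 -0.1 -0.8
clock: 17.55
tcp_pos: [0.5146, -0.2313, 0.2685]
orientation: [0.001, 0.134, 0.991, -0.0]
wrist_force: [0.3, -0.4, -0.7]
finger_gap: 0.0427
grip_force: 0.0
[ 0.50401213 -0.23197905  0.17270442]
```

View pics/end.png

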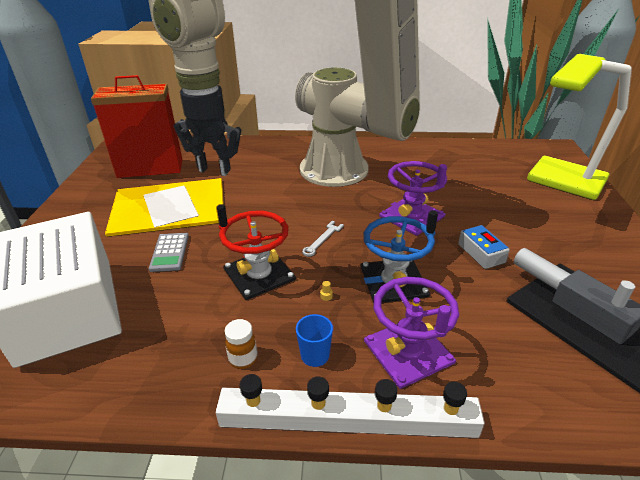

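The end view shows the handle free at (221,215), the stem raised, the hand clear, and everything else where it was.

```bash
python3 -c "
from workcell import workorder; print(workorder.hand_in())"
```

```text
the job is handed in; nothing more can be done
None
```

I opened the red valve one full turn anticlockwise from where the drive took hold (about 108° of slack), let go and lifted clear, with the stem about 6 mm higher, nothing else moved, and the job handed in at about 18 s (no verdict returned).

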